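# Tip the packed tray up onto the platform scale

## Robot

A 7-joint arm with a two-finger parallel gripper is mounted at the origin on the work surface. World frame = base frame: x ahead of the robot, y to its left, z up, the work surface at z = 0. Lengths are in m, angles in rad, forces in N, time in s.
With the tool pointing down it reaches from about 0.35 to 0.9 m from the base axis. Payload 7.2 kg.
Tool frame: the origin (TCP) lies on the centre line of the jaws, within the pads' length; the fingertips stand 25 mm ahead of it and the grasp point (between the pads) lies 6 mm ahead of it; x points along the fingers, y is the direction in which the jaws open and shut, and the axes are right-handed (so a half turn about x gives the same grasp; the last joint's range is limited). The gripper opens to 85 mm and grips with 20 to 120 N. Pads are 22 mm wide; open, the fingers measure 114 mm over their backs; the gripper's body (76 mm by 85 mm) begins 54 mm behind the grasp point. The pads swing forward as they close: fully open they stand 13 mm farther back than shut.
Start: joints at [-0.068, 0.411, -0.013, 1.596, 0.006, 1.134, -0.082], TCP at [0.625, -0, 0.256] pointing down, gripper open.
Joint ranges: [-2.95, 2.95], [-0.29, 1.99], [-1.47, 1.44], [0.14, 2.54], [-1.03, 4.17], [0.13, 1.85], [-2.86, 2.86]. Speed limits (rad/s): [2.39, 2.39, 3.01, 3.01, 3.14, 3.14, 3.14].

## Interface

Orientations are given as a rotation vector (axis times angle).
In Python, from workcell import ctrl gives the robot as it stands.
- The arm moves only by the tool send_rows, never from a script. Its argument "rows" is a list of rows, each a list of 3 entries, a list of its own where there are three numbers: the shift along the tool's x, y, z in cm, then the turn, a rotation vector about the tool's x, y, z in rad, then the opening, from -1 (shut) to 1 (fully open). In form: [[[dx, dy, dz], [wx, wy, wz], grip], ...]. A call has 1 to 10 rows; each row is the pose to reach, as a shift and turn from the pose commanded when the call began, along the tool's axes at that moment; what a row does not reach only later rows make up. A row lasts 1/10 s, in which the tool goes at most 50 mm and 8.59 degrees, less where a joint would pass 70% of its speed; a pose out of reach is approached as far as the arm can. A call with a gripper value outside its range is refused whole. The fingers move at their own pace and stop on an object; the grip force is fixed at half the most. Time passes only in rows, so rows that repeat a pose let the fingers close. It gives the time, the measured TCP pose, the force and the opening at its end, in the units of the state.
- ctrl.get_obs(): the state, without advancing time (a new reading comes with each control period).
- ctrl.snapshot(name): name is "scene" or "side" or "wrist"; returns a dict with "image" (480x640x3 uint8, red, green, blue), "z_map" (480x640 float32, m along the optical axis (not along the pixel's ray), 0 where there is no reading), "intrinsics" (3x3 intrinsics, pixels), "R" (3x3) and "t" (3): a world point X has camera coordinates R X + t; the wrist camera has in their place "tool_from_camera" (4x4, takes a point from camera to tool coordinates, whose origin is the TCP and whose axes are the tool frame's). Camera axes: x right, y down, z forward; pixel columns grow to the right and rows downward; lengths in m; the calibration is good to about 2 mm. A picture is of the moment at which its call begins: read the wrist's pose just before it.
- ctrl.close_job(): hands the job in, once; it reports no verdict.
The state is a dict: "time_s": time; "joints": joint angles; "qvel": joint speeds; "joint_torque": joint torques, N m; "ee_pos": TCP position; "tcp_rot": TCP orientation; "ft_force": force on the tool from outside, world axes, zero at the start; "moment": the same for the moment, N m; "finger_gap": finger opening in m.
Only numpy, scipy, OpenCV 4.12 (cv2) and the standard library are available. Lean on these libraries where they do the work, as an engineer would, in place of code of your own. Each camera call takes 0.05 s, during which the arm holds its last target. There are 200 camera calls.

## Task

Get the packed wooden tray with the steel bow handle onto the low weighing platform without carrying it. First raise only its handle end and rest that end up on the near edge of the platform, with the tail end still on the table, and let go; then push the tray from behind its tail end until it lies flat, roughly in the middle of the platform and roughly square to it.

Things in the scene. Friction and masses are not known exactly. Their poses are not given: they have to be found in the camera images.
- tray: Packed wooden tray, 170 (x) x 120 (y) x 60 mm high, 0.5-0.85 kg, balanced near its middle. Steel bow handle over its leading (+x) end, the one facing the platform: round bar along y, 12 mm thick, 90 long, axis 81 mm ahead of and 100 mm above the origin; contents stay below the rim. Tail (-x) wall plain. Origin: centre of underside, z up. Loose. (A second, empty tray has no handle.)
- scale: Low platform scale, fixed: flat dark steel platform 280 (x) x 240 mm (y), top 16 mm above the table, upright sides. Origin: its centre at table height; x points away from the tray, so the near edge (the step) is at x = -140 mm; the tray starts 20 to 60 mm short of it. A display pod 160 x 70 mm, 70 mm high, stands beside it, centred at y = -190 mm.
- lead_edge (a point): Middle of the lower edge of the tray's handle end: 85 mm ahead (+x) of the tray's origin, at its underside. Same axes as the tray.
- tail_edge (a point): Middle of the lower edge of the tray's tail end: 85 mm behind (-x) the tray's origin, at its underside. Same axes as the tray.

How it is judged:
By the outcome, as a careful person would: the job done as asked, in the order asked, and still so for the second after the job is handed in, with the robot touching nothing.
It also fails if it takes over 58 s, if anything falls off the work surface, if the arm or the gripper's body presses on something with over 40 N, if the wrist force passes 120 N, or if a joint passes its speed limit or range.

## Working session

There is one attempt and no reset: what is moved stays moved. The work goes in short steps, Python scripts to look and compute and a tool call to move; the robot and the scene stay as the last step left them, time stands still between calls to the robot, and variables do not carry over. Pictures are saved under pics/ and viewed, about 8 in all and at most 12, crops included, and the job is handed in when it is done.

Besides the shell and the picture viewer there is one more tool, called after "Call:" as name(argument=value, ...) on one line, values as JSON. send_rows: Moves the arm, as the interface text tells. Its arguments: {"type":"object","properties":{"rows":{"type":"array"}},"required":["rows"]}

```bash
mkdir -p pics; ls
python3 - <<'E'
from workcell import ctrl
import cv2, numpy as np
o=ctrl.get_obs(); print({k:np.round(v,3) for k,v in o.items()})
ims=[]
for n in("scene","side"):
    s=ctrl.snapshot(n); np.savez(f"/tmp/{n}.npz",**s); ims.append(s["image"])
    print(n,s["intrinsics"].round(1).tolist(),(-s["R"].T@s["t"]).round(3),s["R"].round(2).tolist())
    cv2.imwrite(f"pics/{n}0.png",cv2.cvtColor(s["image"],cv2.COLOR_RGB2BGR))
E
```

```text
pics
{'time_s': np.float64(0.0), 'joints': array([-0.068,  0.412, -0.013,  1.597,  0.006,  1.134, -0.082]), 'qvel': array([-0.   ,  0.001,  0.001, -0.   ,  0.001,  0.002, -0.   ]), 'joint_torque': array([-1.0000e-03, -6.0064e+01,  6.8100e-01, -2.9942e+01,  1.4000e-02,
        1.0000e-02,  0.0000e+00]), 'ee_pos': array([ 0.625, -0.   ,  0.255]), 'tcp_rot': array([ 1.208,  1.21 , -1.21 ]), 'ft_force': array([0.565, 0.037, 0.247]), 'moment': array([0.017, 0.003, 0.02 ]), 'finger_gap': np.float64(0.085)}
scene [[525.1, 0.0, 323.2], [0.0, 525.1, 244.5], [0.0, 0.0, 1.0]] [1.057 0.36  0.459] [[-0.6, 0.8, -0.01], [0.46, 0.33, -0.82], [-0.65, -0.5, -0.57]]
side [[579.9, 0.0, 321.6], [0.0, 579.9, 234.0], [0.0, 0.0, 1.0]] [ 0.221 -0.559  0.529] [[0.83, -0.56, -0.02], [-0.35, -0.5, -0.79], [0.43, 0.66, -0.61]]
```

View pics/scene0.png

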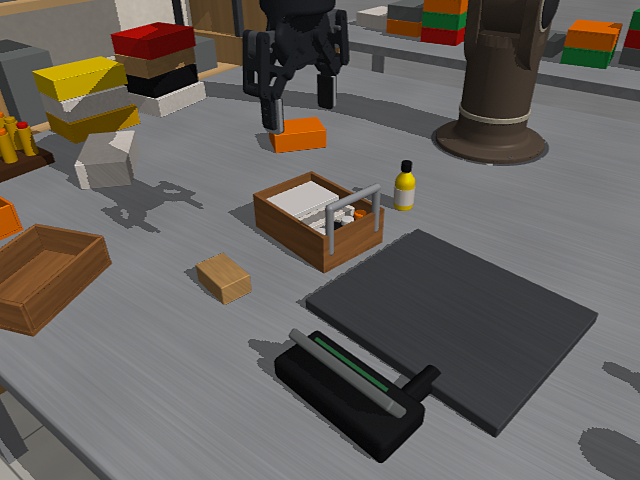

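View pics/side0.png

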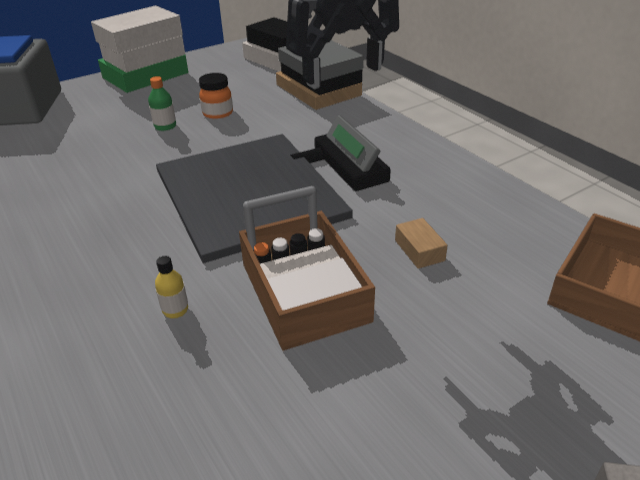

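Scene view: tray at about (255–383, 175–270), with its handle bar from (330,210) to (379,188). The platform's top corners are (418,230), (597,317), (498,435) and (306,302). Side view: bar from (247,203) to (313,190), platform at about (157–350, 137–250), and a yellow bottle at (172,290) near the tray. Next I'll measure by casting rays.

```bash
cat > h.py <<'E'
import numpy as np, cv2
def ray(s,uv,z):
    K,R,t=s["intrinsics"],s["R"],s["t"]; c=-R.T@t
    d=np.c_[np.atleast_2d(uv),np.ones(len(np.atleast_2d(uv)))]@np.linalg.inv(K).T@R
    return c+d*((z-c[2])/d[:,2])[:,None]
def cloud(s):
    K,R,t=s["intrinsics"],s["R"],s["t"]; v,u=np.mgrid[:480,:640]; Z=s["z_map"]
    p=np.stack([u,v,np.ones_like(u)],-1)@np.linalg.inv(K).T*Z[...,None]
    return (p-t)@R
def rect(P):
    (c,wh,a)=cv2.minAreaRect(P[:,:2].astype(np.float32)); return np.round(c,4),np.round(wh,4),round(a,2)
def blob(m,seed):
    n,l=cv2.connectedComponents(cv2.morphologyEx(m.astype(np.uint8),cv2.MORPH_OPEN,np.ones((3,3)))); return l==l[seed[1],seed[0]]
def grow(s,seed,lo,hi):
    P=cloud(s); m=(P[...,2]>lo)&(P[...,2]<hi)&(s["z_map"]>0); return P,blob(m,seed)
E
python3 - <<'E'
from h import *
for n,pl,tr,bar in(("scene",[(418,230),(597,317),(498,435),(306,302)],(355,245),[(330,209),(379,188)]),("side",[(157,180),(283,137),(349,210),(210,248)],(330,310),[(249,201),(312,190)])):
    s=np.load(f"/tmp/{n}.npz"); P=cloud(s); H=cv2.cvtColor(s["image"],cv2.COLOR_RGB2HSV)
    Q=ray(s,pl,.016); print(n,"plat corners",Q.round(3)[:,:2].tolist(),rect(Q))
    w=blob((H[...,0]<20)&(H[...,1]>90)&(H[...,2]>40),tr); p=P[w]; print("wood",w.sum(),np.percentile(p[:,2],[1,50,99]).round(3))
    print("wood px rim",rect(p[(p[:,2]>.05)&(p[:,2]<.068)]),"low",rect(p[(p[:,2]<.068)]))
    print("bar ray",ray(s,bar,.1).round(4).tolist())
    near=np.linalg.norm(P[...,:2]-np.array(p[:,:2].mean(0)),axis=-1)<.13
    b=P[near&(P[...,2]>.085)&(P[...,2]<.115)]; print("bar",len(b),rect(b),b.mean(0).round(4))
    m=(P[...,2]>.010)&(P[...,2]<.022)&(H[...,2]<90)
    u,v=np.mean(pl,0).astype(int); print(H[v,u],P[v,u]); d=blob(m,(u,v)); print("plat",rect(P[d]))
E
```

```text
scene plat corners [[0.427, 0.06], [0.472, 0.333], [0.706, 0.3], [0.662, 0.027]] (array([0.5662, 0.1804]), array([0.2809, 0.2379]), 80.96)
wood 5516 [0.001 0.041 0.061]
wood px rim (array([ 0.5082, -0.0744]), array([0.1736, 0.1219]), 77.59) low (array([ 0.4857, -0.1218]), array([0.2996, 0.1553]), 64.91)
bar ray [[0.5694, -0.0029, 0.1], [0.4809, 0.0188, 0.1]]
bar 624 (array([0.5263, 0.0062]), array([0.012 , 0.1011]), 77.89) [0.5308 0.0069 0.1006]
[110  25  61] [0.58360035 0.19562602 0.01690243]
plat (array([0.5748, 0.1748]), array([0.2815, 0.2716]), 81.34)
side plat corners [[0.444, 0.279], [0.691, 0.284], [0.653, 0.024], [0.438, 0.063]] (array([0.5513, 0.1718]), array([0.2631, 0.2441]), 81.51)
wood 7077 [0.002 0.044 0.06 ]
wood px rim (array([ 0.5072, -0.0748]), array([0.1735, 0.1209]), 77.9) low (array([ 0.5288, -0.0486]), array([0.2339, 0.1521]), 77.79)
bar ray [[0.4873, 0.0213, 0.1], [0.569, -0.0051, 0.1]]
bar 781 (array([0.5237, 0.0025]), array([0.0128, 0.1022]), 77.78) [0.5217 0.0014 0.1001]
[120   7  71] [0.55078306 0.15590764 0.01525017]
plat (array([0.6092, 0.1694]), array([0.2855, 0.3413]), 81.7)
```

Call:
send_rows(rows=[[[1,-1,0],[-0.14,0,0],1],[[2,-2.2,0],[-0.28,0,0],1],[[3,-3.4,0],[-0.42,0,0],1],[[4,-4.6,-0.1],[-0.56,0,0],1],[[5,-5.8,-0.2],[-0.7,0,0],1],[[6,-7,-0.3],[-0.84,0,0],1],[[7,-8.2,-0.4],[-0.98,0,0],1],[[7.5,-9.4,-0.45],[-1.12,0,0],1],[[7.5,-10,-0.45],[-1.26,0,0],1],[[7.5,-10,-0.45],[-1.357,0,0],1]])

```text
time_s: 1.1
ee_pos: [0.5237, 0.0044, 0.1808]
tcp_rot: [0.163, 1.566, -0.164]
ft_force: [0.3, 0.5, -0.2]
finger_gap: 0.0857
```

Call:
send_rows(rows=[[[0,0,0],[0,0,0],1],[[0,0,0],[0,0,0],1],[[0,0,0],[0,0,0],1]])

```text
time_s: 1.4
ee_pos: [0.5251, 0.0045, 0.1812]
tcp_rot: [0.17, 1.564, -0.17]
ft_force: [-0.1, -0.7, -0.2]
finger_gap: 0.0857
```

Run:
```python
from workcell import ctrl
import cv2,numpy as np
from scipy.spatial.transform import Rotation as Ro
o=ctrl.get_obs(); print(o["time_s"],o["ee_pos"].round(4),Ro.from_rotvec(o["tcp_rot"]).as_matrix().round(3).tolist(),o["ft_force"].round(2))
s=ctrl.snapshot("wrist"); cv2.imwrite("pics/w1.png",cv2.cvtColor(s["image"],cv2.COLOR_RGB2BGR))
K=s["intrinsics"];v,u=np.mgrid[:480,:640];p=np.stack([u,v,np.ones_like(u)],-1)@np.linalg.inv(K).T*s["z_map"][...,None]
T=s["tool_from_camera"];p=p@T[:3,:3].T+T[:3,3];R=Ro.from_rotvec(o["tcp_rot"]).as_matrix();w=p@R.T+o["ee_pos"]
m=(s["z_map"]>0)&(w[...,2]>.09)&(w[...,2]<.112)&(np.hypot(w[...,0]-.525,w[...,1]-.005)<.07)
b=w[m]; print(m.sum(),b.mean(0),b[:,2].max(),cv2.minAreaRect(b[:,:2].astype(np.float32)))
```

```text
1.4 [0.5251 0.0045 0.1812] [[-0.0, 0.214, 0.977], [0.0, 0.977, -0.214], [-1.0, -0.0, -0.0]] [-0.15 -0.68 -0.2 ]
3389 [0.51964471 0.00633273 0.10440105] 0.10782396305741043 ((0.5231853723526001, 0.005403531715273857), (0.011824168264865875, 0.10074912011623383), 78.07270812988281)
```

The wrist view agrees: the bar is at (0.523, 0.005), yaw 78°. Descending and closing on it.

Call:
send_rows(rows=[[[1.5,0,0],[0,0,0],1],[[3,0,0],[0,0,0],1],[[4.5,0,0],[0,0,0],1],[[6,0,0],[0,0,0],1],[[7.5,0,0],[0,0,0],1],[[7.5,0,0],[0,0,0],1],[[7.5,0,0],[0,0,0],0.3],[[7.5,0,0],[0,0,0],-0.2],[[7.5,0,0],[0,0,0],-0.6],[[7.5,0,0],[0,0,0],-1]])

```text
time_s: 2.45
ee_pos: [0.5253, 0.0045, 0.1069]
tcp_rot: [0.168, 1.563, -0.168]
ft_force: [0.2, 0.1, -0.3]
finger_gap: 0.0283
```

Call:
send_rows(rows=[[[0,0,0],[0,0,0],-1],[[0,0,0],[0,0,0],-1],[[0,0,0],[0,0,0],-1],[[0,0,0],[0,0,0],-1],[[0,0,0],[0,0,0],-1]])

```text
time_s: 2.95
ee_pos: [0.5253, 0.0046, 0.1068]
tcp_rot: [0.168, 1.564, -0.168]
ft_force: [-1.6, -0.3, 6.0]
finger_gap: 0.01
```

Call:
send_rows(rows=[[[-0.3,-0.2,0],[0,0,0.018],-1],[[-0.58,-0.38,0],[0,0,0.035],-1],[[-0.86,-0.58,0],[0,0,0.053],-1],[[-1.14,-0.78,0],[0,0,0.07],-1],[[-1.14,-0.78,0],[0,0,0.07],-1],[[-1.14,-0.78,0],[0,0,0.07],-1]])

```text
time_s: 3.55
ee_pos: [0.5234, -0.0038, 0.1177]
tcp_rot: [0.223, 1.556, -0.114]
ft_force: [1.0, 1.9, -2.0]
finger_gap: 0.0101
```

Run:
```python
from workcell import ctrl
import cv2
s=ctrl.snapshot("scene"); cv2.imwrite("pics/s2.png",cv2.cvtColor(s["image"][130:350,200:480],cv2.COLOR_RGB2BGR).repeat(2,0).repeat(2,1))
```

```text
(no output)
```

View pics/s2.png

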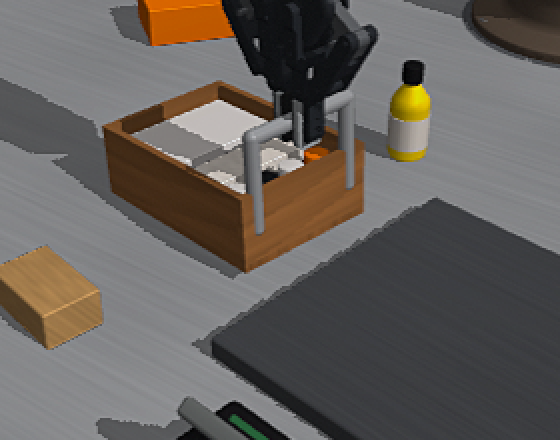

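The crop suggests the handle end has risen only a little, with the fingers at about (305,120). I'll check the bar and rim heights by depth.

```bash
cat >> h.py <<'E'
def woodplane(s,seed):
    P=cloud(s); H=cv2.cvtColor(s["image"],cv2.COLOR_RGB2HSV)
    w=blob((H[...,0]<20)&(H[...,1]>90)&(H[...,2]>40)&(s["z_map"]>0),seed); return P,w
E
python3 - <<'E'
from workcell import ctrl
from h import *
f=np.array([.212,.977]);l=np.array([-.977,.212]);c0=np.array([.5077,-.0746])
for n,seed in(("scene",(355,245)),("side",(330,310))):
    s=ctrl.snapshot(n); P,w=woodplane(s,seed); X=(P[...,:2]-c0)@f; Y=(P[...,:2]-c0)@l
    for a in(-.08,-.04,0,.04,.08): 
        m=w&(abs(X-a)<.012); print(n,a,np.percentile(P[m][:,2],[1,98]).round(4) if m.sum()>5 else None)
    for a in(-.04,-.03,.03,.04):
        m=(abs(Y-a)<.005)&(X>.05)&(X<.11)&(P[...,2]>.085)&(P[...,2]<.135); print(" bar",a,m.sum(),P[m][:,2].max().round(4) if m.sum() else 0, X[m].mean().round(4))
    cv2.imwrite(f"pics/{n}3.png",cv2.cvtColor(s["image"],cv2.COLOR_RGB2BGR))
cv2.imwrite("pics/side3c.png",cv2.resize(cv2.imread("pics/side3.png")[120:360,200:440],None,fx=2.4,fy=2.4,interpolation=cv2.INTER_CUBIC))
E
```

```text
scene -0.08 [0.0042 0.0613]
scene -0.04 [0.0034 0.0638]
scene 0 [0.0061 0.0664]
scene 0.04 [0.0095 0.0692]
scene 0.08 [0.0124 0.0713]
 bar -0.04 88 0.1178 0.0775
 bar -0.03 52 0.1182 0.0766
 bar 0.03 45 0.1174 0.0769
 bar 0.04 129 0.1176 0.0766
side -0.08 [0.0019 0.0599]
side -0.04 [0.0086 0.0635]
side 0 [0.0095 0.0659]
side 0.04 [0.0123 0.0686]
side 0.08 [0.0291 0.0708]
 bar -0.04 150 0.1165 0.0697
 bar -0.03 63 0.1164 0.0692
 bar 0.03 73 0.1162 0.0693
 bar 0.04 108 0.1171 0.0689
```

View pics/side3c.png

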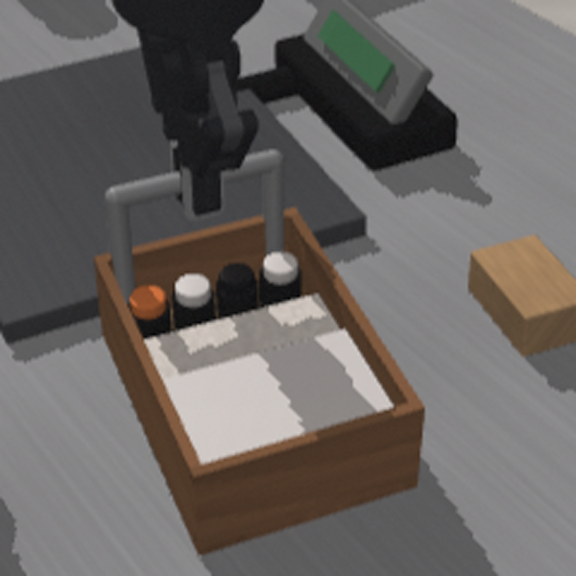

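The handle end is up: rim 71 mm at the lead and 60 mm at the tail, so the grip holds. I'll raise it to 10° and draw it forward with the tail on the table.

Call:
send_rows(rows=[[[-0.56,-0.4,0],[0,0,0.035],-1],[[-1.12,-0.8,0],[0,0,0.07],-1],[[-1.69,-1.2,0],[0,0,0.105],-1],[[-1.66,-0.8,0],[0,0,0.105],-1],[[-1.62,-0.3,0],[0,0,0.105],-1],[[-1.59,0.2,0],[0,0,0.105],-1],[[-1.55,0.7,0],[0,0,0.105],-1],[[-1.52,1.2,0],[0,0,0.105],-1],[[-1.48,1.7,0],[0,0,0.105],-1],[[-1.45,2.2,0],[0,0,0.105],-1]])

```text
time_s: 4.7
ee_pos: [0.5278, 0.018, 0.1336]
tcp_rot: [0.303, 1.542, -0.03]
ft_force: [-0.2, -1.0, -5.9]
finger_gap: 0.0097
```

```bash
cat > look.py <<'E'
from workcell import ctrl
from h import *
import sys
C=np.array([.566,.180]);fs=np.array([.156,.988]);ls=np.array([-.988,.156])
o=ctrl.get_obs(); print(round(o["time_s"],2),o["ee_pos"].round(4),o["tcp_rot"].round(3),o["ft_force"].round(1))
for n in("scene","side"):
    s=ctrl.snapshot(n); P=cloud(s); H=cv2.cvtColor(s["image"],cv2.COLOR_RGB2HSV)
    X=(P[...,:2]-C)@fs; Y=(P[...,:2]-C)@ls
    w=(H[...,0]<20)&(H[...,1]>90)&(H[...,2]>40)&(s["z_map"]>0)&(X>-.4)&(X<.14)&(abs(Y)<.11)&(P[...,2]<.1)
    n_,L,st,_=cv2.connectedComponentsWithStats(w.astype(np.uint8)); w=L==1+st[1:,4].argmax()
    Q=np.c_[X[w],Y[w],P[w][:,2]]
    g=np.linspace(Q[:,0].min(),Q[:,0].max(),13); top=[np.percentile(Q[(Q[:,0]>=a)&(Q[:,0]<=b),2],97) for a,b in zip(g[:-1],g[1:])]
    print(n,"rim x,z",list(zip(((g[1:]+g[:-1])/2).round(3)[1:-1:3],np.round(top,4)[1:-1:3])))
    k=np.polyfit((g[1:]+g[:-1])[1:-1]/2,top[1:-1],1); r=Q[abs(Q[:,2]-np.polyval(k,Q[:,0]))<.006]
    print("  slope",k[0].round(3),"rim rect in scale axes",rect(r),"x range",r[:,0].min().round(3),r[:,0].max().round(3))
    cv2.imwrite(f"pics/{n}_{sys.argv[1]}.png",cv2.cvtColor(s["image"],cv2.COLOR_RGB2BGR))
E
python3 look.py a
```

```text
4.7 [0.5278 0.018  0.1336] [ 0.303  1.542 -0.03 ] [-0.2 -1.  -5.9]
scene rim x,z [(np.float64(-0.357), np.float64(0.0002)), (np.float64(-0.295), np.float64(0.0644)), (np.float64(-0.233), np.float64(0.0753)), (np.float64(-0.172), np.float64(0.0863))]
  slope 0.434 rim rect in scale axes (array([-0.2983, -0.0062]), array([0.1527, 0.1474]), 23.09) x range -0.388 -0.199
side rim x,z [(np.float64(-0.289), np.float64(0.0656)), (np.float64(-0.22), np.float64(0.0776)), (np.float64(-0.15), np.float64(0.0875)), (np.float64(-0.08), np.float64(0.0148))]
  slope -0.286 rim rect in scale axes (array([-0.1483,  0.0092]), array([0.126 , 0.2111]), 82.62) x range -0.249 -0.045
```

Call:
send_rows(rows=[[[0.09,0.49,0],[0,0,0],-1],[[0.17,0.98,0],[0,0,0],-1],[[0.26,1.48,0],[0,0,0],-1],[[0.35,1.97,0],[0,0,0],-1],[[0.43,2.46,0],[0,0,0],-1],[[0.52,2.95,0],[0,0,0],-1],[[0.59,3.35,0],[0,0,0],-1],[[0.59,3.35,0],[0,0,0],-1],[[0.59,3.35,0],[0,0,0],-1]])

```text
time_s: 5.7
ee_pos: [0.5353, 0.0515, 0.134]
tcp_rot: [0.304, 1.541, -0.029]
ft_force: [-0.0, 1.7, -1.6]
finger_gap: 0.0096
```

```bash
sed -i 's/&(P\[...,2\]<.1)/\&(P[...,2]<.1)\&(P[...,2]>.03)/' look.py; python3 look.py b
```

```text
5.7 [0.5353 0.0515 0.134 ] [ 0.304  1.541 -0.029] [-0.   1.7 -1.6]
scene rim x,z [(np.float64(-0.267), np.float64(0.0637)), (np.float64(-0.221), np.float64(0.072)), (np.float64(-0.175), np.float64(0.08)), (np.float64(-0.129), np.float64(0.0886))]
  slope 0.177 rim rect in scale axes (array([-0.2029,  0.0148]), array([0.1228, 0.1722]), 86.67) x range -0.29 -0.115
side rim x,z [(np.float64(-0.269), np.float64(0.0633)), (np.float64(-0.224), np.float64(0.071)), (np.float64(-0.179), np.float64(0.0792)), (np.float64(-0.134), np.float64(0.0875))]
  slope 0.178 rim rect in scale axes (array([-0.2029,  0.0153]), array([0.1211, 0.1717]), 86.84) x range -0.291 -0.117
```

View pics/scene_b.png

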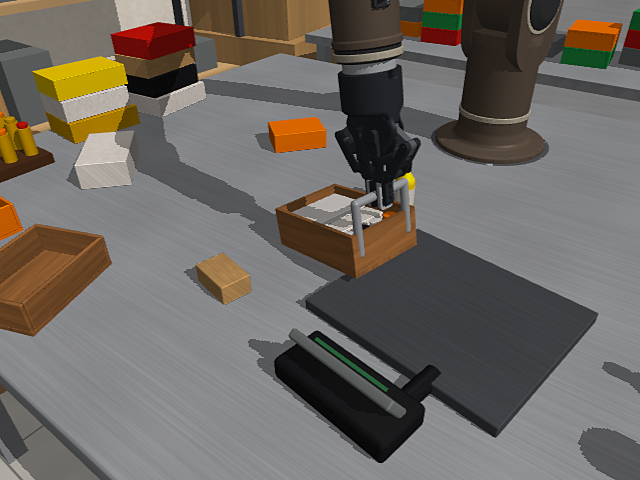

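Both views agree: slope 10°, yaw −3°, lead about 31 mm past the step, tail down. In the picture the lead end overhangs the platform near (360,270). Now lowering.

Call:
send_rows(rows=[[[0.28,0.16,0],[0,0,-0.016],-1],[[0.55,0.33,0],[0,0,-0.032],-1],[[0.83,0.5,0],[0,0,-0.049],-1],[[0.95,0.57,0],[0,0,-0.056],-1],[[0.95,0.57,0],[0,0,-0.056],-1],[[0.95,0.57,0],[0,0,-0.056],-1]])

```text
time_s: 6.4
ee_pos: [0.5372, 0.0578, 0.1258]
tcp_rot: [0.26, 1.548, -0.074]
ft_force: [2.4, 1.8, 3.7]
finger_gap: 0.01
```

Call:
send_rows(rows=[[[0.07,0.04,0],[0,0,-0.004],-1],[[0.07,0.04,0],[0,0,-0.004],-1],[[0.07,0.04,0],[0,0,-0.004],-1]])

```text
time_s: 6.7
ee_pos: [0.5376, 0.058, 0.1256]
tcp_rot: [0.258, 1.548, -0.078]
ft_force: [1.0, -0.6, 7.0]
finger_gap: 0.0099
```

```bash
python3 look.py c
```

```text
6.7 [0.5376 0.058  0.1256] [ 0.258  1.548 -0.078] [ 1.  -0.6  7. ]
scene rim x,z [(np.float64(-0.266), np.float64(0.0627)), (np.float64(-0.22), np.float64(0.0681)), (np.float64(-0.174), np.float64(0.0733)), (np.float64(-0.129), np.float64(0.0788))]
  slope 0.117 rim rect in scale axes (array([-0.1996,  0.0138]), array([0.122 , 0.1723]), 86.58) x range -0.288 -0.112
side rim x,z [(np.float64(-0.267), np.float64(0.0625)), (np.float64(-0.222), np.float64(0.0677)), (np.float64(-0.177), np.float64(0.0727)), (np.float64(-0.132), np.float64(0.078))]
  slope 0.115 rim rect in scale axes (array([-0.2001,  0.0144]), array([0.1216, 0.173 ]), 86.94) x range -0.289 -0.112
```

Resting on the step, slope 0.116 as expected. Releasing and withdrawing upward.

Call:
send_rows(rows=[[[0,0,0],[0,0,0],-0.6],[[0,0,0],[0,0,0],0],[[0,0,0],[0,0,0],0.6],[[0,0,0],[0,0,0],1],[[0,0,0],[0,0,0],1],[[-2,0,0],[0,0,0],1],[[-4,0,0],[0,0,0],1],[[-6,0,0],[0,0,0],1],[[-8,0,0],[0,0,0],1],[[-8,0,0],[0,0,0],1]])

```text
time_s: 7.8
ee_pos: [0.5361, 0.049, 0.2067]
tcp_rot: [0.258, 1.546, -0.077]
ft_force: [-0.2, -0.1, -0.3]
finger_gap: 0.0852
```

```bash
python3 look.py d
python3 - <<'E'
import numpy as np
from workcell import ctrl
from scipy.spatial.transform import Rotation as Ro
o=ctrl.get_obs();print(Ro.from_rotvec(o["tcp_rot"]).as_matrix().round(3).tolist(),o["joints"].round(2))
E
```

```text
7.8 [0.5361 0.049  0.2067] [ 0.258  1.546 -0.077] [-0.2 -0.1 -0.3]
scene rim x,z [(np.float64(-0.265), np.float64(0.0626)), (np.float64(-0.219), np.float64(0.0682)), (np.float64(-0.174), np.float64(0.073)), (np.float64(-0.129), np.float64(0.0791))]
  slope 0.117 rim rect in scale axes (array([-0.1995,  0.0145]), array([0.1229, 0.1723]), 86.5) x range -0.287 -0.111
side rim x,z [(np.float64(-0.266), np.float64(0.0622)), (np.float64(-0.222), np.float64(0.0677)), (np.float64(-0.177), np.float64(0.0723)), (np.float64(-0.133), np.float64(0.0783))]
  slope 0.117 rim rect in scale axes (array([-0.1998,  0.0144]), array([0.121 , 0.1737]), 86.73) x range -0.288 -0.111
[[0.025, 0.211, 0.977], [0.112, 0.971, -0.212], [-0.993, 0.115, 0.001]] [ 0.19  0.33 -0.38  1.88  0.02  0.91  1.18]
```

View pics/side_d.png

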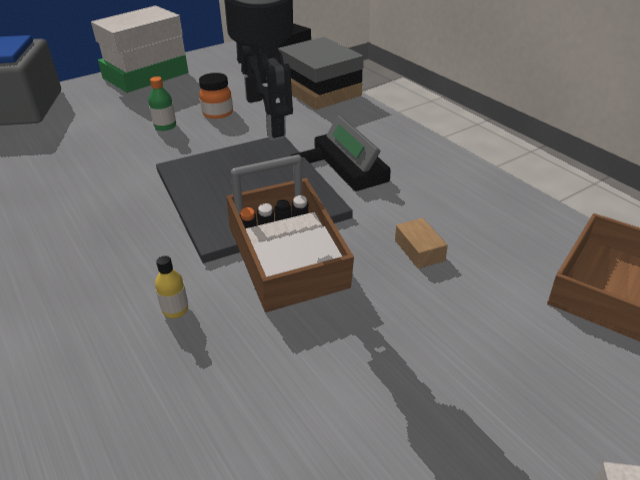

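Released and steady: slope unchanged, bar at (235–300,165) in the picture, tail on the table. Now moving behind the tail and turning 90°, so that both open fingers push on the wall.

Call:
send_rows(rows=[[[-0.3,-2.5,0],[0,0,-0.06],1],[[-0.6,-5.5,0],[0,0,-0.115],1],[[-1,-8.5,0],[0,0,-0.115],1],[[-1.3,-11.5,0],[0,0,-0.115],1],[[-1.7,-14.5,0],[0,0,-0.115],1],[[-2,-17.5,0],[0,0,-0.115],1],[[-2.27,-19.6,-0.16],[0,0,-0.115],1],[[-2.27,-19.6,-0.16],[0,0,-0.115],1]])

```text
time_s: 8.7
ee_pos: [0.4896, -0.1465, 0.2029]
tcp_rot: [0.171, 1.567, -0.172]
ft_force: [0.6, -0.4, 0.5]
finger_gap: 0.0854
```

Call:
send_rows(rows=[[[0,0,0],[0.14,0,0],1],[[0,0,0],[0.28,0,0],1],[[0,0,0],[0.42,0,0],1],[[0,0,0],[0.56,0,0],1],[[0,0,0],[0.7,0,0],1],[[0,0,0],[0.84,0,0],1],[[0,0,0],[0.98,0,0],1],[[0,0,0],[1.12,0,0],1],[[0,0,0],[1.26,0,0],1],[[0,0,0],[1.4,0,0],1]])

```text
time_s: 9.7
ee_pos: [0.4912, -0.1419, 0.2033]
tcp_rot: [1.244, 1.188, -1.245]
ft_force: [0.1, 0.4, -0.3]
finger_gap: 0.0857
```

Call:
send_rows(rows=[[[0,0,0],[0.1,0,0],1],[[0,0,0],[0.17,0,0],1],[[0,0,0],[0.17,0,0],1],[[0,0,0],[0.17,0,0],1]])

```text
time_s: 10.1
ee_pos: [0.4912, -0.1424, 0.2036]
tcp_rot: [1.362, 1.104, -1.363]
ft_force: [-0.7, 0.2, 0.1]
finger_gap: 0.0853
```

Run:
```python
import numpy as np
from workcell import ctrl
from scipy.spatial.transform import Rotation as Ro
o=ctrl.get_obs();print(o["time_s"],o["ee_pos"].round(4),Ro.from_rotvec(o["tcp_rot"]).as_matrix().round(3).tolist(),o["joints"].round(2),o["ft_force"].round(1))
d=o["ee_pos"][:2]-[.566,.18];print("scale axes",d@[.156,.988],d@[-.988,.156])
```

```text
10.1 [ 0.4912 -0.1424  0.2036] [[-0.001, 0.978, -0.208], [0.0, -0.208, -0.978], [-1.0, -0.001, -0.0]] [ 0.18  0.28  0.01  1.93 -0.    0.94 -0.02] [-0.7  0.2  0.1]
scale axes -0.33020541595332076 0.0235963356109308
```

Call:
send_rows(rows=[[[3,0,0],[0,0,0],1],[[6,0,0],[0,0,0],1],[[9,0,0],[0,0,0],1],[[12,0,0],[0,0,0],1],[[13.5,0.1,0],[0,0,0],1],[[14.5,0.2,0],[0,0,0],1],[[15.2,0.2,0],[0,0,0],1],[[15.2,0.2,0],[0,0,0],1]])

```text
time_s: 10.9
ee_pos: [0.4931, -0.1436, 0.0518]
tcp_rot: [1.364, 1.102, -1.364]
ft_force: [0.4, -0.3, 0.5]
finger_gap: 0.0852
```

```bash
python3 look.py e
```

```text
10.9 [ 0.4931 -0.1436  0.0518] [ 1.364  1.102 -1.364] [ 0.4 -0.3  0.5]
scene rim x,z [(np.float64(-0.265), np.float64(0.0626)), (np.float64(-0.22), np.float64(0.0683)), (np.float64(-0.174), np.float64(0.0731)), (np.float64(-0.129), np.float64(0.079))]
  slope 0.118 rim rect in scale axes (array([-0.1993,  0.0143]), array([0.1232, 0.173 ]), 86.34) x range -0.287 -0.111Traceback (most recent call last):
  File "look.py", line 12, in <module>
    g=np.linspace(Q[:,0].min(),Q[:,0].max(),13); top=[np.percentile(Q[(Q[:,0]>=a)&(Q[:,0]<=b),2],97) for a,b in zip(g[:-1],g[1:])]
                                                      ~~~~~~~~~~~~~^^^^^^^^^^^^^^^^^^^^^^^^^^^^^^^^^
    return _quantile_unchecked(
        a, q, axis, out, overwrite_input, method, keepdims, weights)
    return _ureduce(a,
                    func=_quantile_ureduce_func,
    ...<5 lines>...
                    overwrite_input=overwrite_input,
                    method=method)
    r = func(a, **kwargs)
    result = _quantile(arr,
                       quantiles=q,
    ...<2 lines>...
                       out=out,
                       weights=wgt)
    slices_having_nans = np.isnan(arr[-1, ...])
                                  ~~~^^^^^^^^^
IndexError: index -1 is out of bounds for axis 0 with size 0
```

Scene unchanged; the side camera is blocked by the gripper. Starting the push.

Call:
send_rows(rows=[[[0,0,-0.8],[0,0,0],1],[[0,0,-1.6],[0,0,0],1],[[0,0,-2.2],[0,0,0],1],[[0,0,-2.8],[0,0,0],1],[[0,0,-3.4],[0,0,0],1],[[0,0,-4],[0,0,0],1],[[0,0,-4.6],[0,0,0],1],[[0,0,-5.2],[0,0,0],1],[[0,0,-5.8],[0,0,0],1],[[0,0,-6.4],[0,0,0],1]])

```text
time_s: 12.0
ee_pos: [0.5064, -0.0826, 0.0523]
tcp_rot: [1.364, 1.099, -1.367]
ft_force: [-1.5, -6.3, 1.1]
finger_gap: 0.0853
```

```bash
sed -i 's/for n in("scene","side")/for n in sys.argv[2:]/' look.py; python3 look.py f scene
```

```text
12.0 [ 0.5064 -0.0826  0.0523] [ 1.364  1.099 -1.367] [-1.5 -6.3  1.1]
scene rim x,z [(np.float64(-0.248), np.float64(0.0614)), (np.float64(-0.2), np.float64(0.0691)), (np.float64(-0.151), np.float64(0.0758)), (np.float64(-0.102), np.float64(0.0842))]
  slope 0.149 rim rect in scale axes (array([-0.178 ,  0.0131]), array([0.1226, 0.1801]), 86.36) x range -0.267 -0.086
```

View pics/scene_f.png

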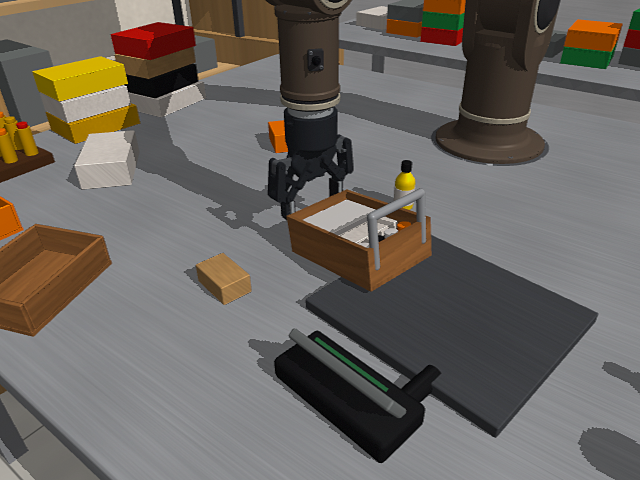

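The push works at 6 N: slope is now 0.149, tray straight, fingers at the tail (290–345,200). Continuing.

Call:
send_rows(rows=[[[0,0,-0.6],[0,0,0],1],[[0,0,-1.2],[0,0,0],1],[[0,0,-1.8],[0,0,0],1],[[0,0,-2.4],[0,0,0],1],[[0,0,-3],[0,0,0],1],[[0,0,-3.6],[0,0,0],1],[[0,0,-4.2],[0,0,0],1],[[0,0,-4.8],[0,0,0],1],[[0,0,-5.4],[0,0,0],1],[[0,0,-6],[0,0,0],1]])

```text
time_s: 13.05
ee_pos: [0.5189, -0.03, 0.0535]
tcp_rot: [1.363, 1.092, -1.372]
ft_force: [-2.6, -11.3, 7.4]
finger_gap: 0.0849
```

```bash
python3 look.py g scene side
```

```text
13.05 [ 0.5189 -0.03    0.0535] [ 1.363  1.092 -1.372] [ -2.6 -11.3   7.4]
scene rim x,z [(np.float64(-0.198), np.float64(0.0666)), (np.float64(-0.148), np.float64(0.0771)), (np.float64(-0.098), np.float64(0.0867)), (np.float64(-0.047), np.float64(0.0982))]
  slope 0.204 rim rect in scale axes (array([-0.1218,  0.008 ]), array([0.1229, 0.1724]), 85.66) x range -0.212 -0.033Traceback (most recent call last):
  File "look.py", line 12, in <module>
    g=np.linspace(Q[:,0].min(),Q[:,0].max(),13); top=[np.percentile(Q[(Q[:,0]>=a)&(Q[:,0]<=b),2],97) for a,b in zip(g[:-1],g[1:])]
                                                      ~~~~~~~~~~~~~^^^^^^^^^^^^^^^^^^^^^^^^^^^^^^^^^
    return _quantile_unchecked(
        a, q, axis, out, overwrite_input, method, keepdims, weights)
    return _ureduce(a,
                    func=_quantile_ureduce_func,
    ...<5 lines>...
                    overwrite_input=overwrite_input,
                    method=method)
    r = func(a, **kwargs)
    result = _quantile(arr,
                       quantiles=q,
    ...<2 lines>...
                       out=out,
                       weights=wgt)
    slices_having_nans = np.isnan(arr[-1, ...])
                                  ~~~^^^^^^^^^
IndexError: index -1 is out of bounds for axis 0 with size 0
```

The tray's middle is already past the step (about −0.110), but finger friction holds the tail down (Fz 7 N). I'll raise the fingers slowly so the tail comes up under control.

Call:
send_rows(rows=[[[-0.3,0,0],[0,0,0],1],[[-0.6,0,0],[0,0,0],1],[[-0.9,0,0],[0,0,0],1],[[-1.2,0,0],[0,0,0],1],[[-1.5,0,0],[0,0,0],1],[[-1.8,0,0],[0,0,0],1],[[-1.8,0,0],[0,0,0],1],[[-1.8,0,0],[0,0,0],1]])

```text
time_s: 13.95
ee_pos: [0.5195, -0.0225, 0.0703]
tcp_rot: [1.364, 1.101, -1.364]
ft_force: [-0.4, 0.9, -0.2]
finger_gap: 0.0855
```

```bash
python3 look.py h scene
```

```text
13.95 [ 0.5195 -0.0225  0.0703] [ 1.364  1.101 -1.364] [-0.4  0.9 -0.2]
scene rim x,z [(np.float64(-0.183), np.float64(0.0767)), (np.float64(-0.136), np.float64(0.0766)), (np.float64(-0.089), np.float64(0.0765)), (np.float64(-0.042), np.float64(0.0763))]
  slope -0.003 rim rect in scale axes (array([-0.1107,  0.008 ]), array([0.1226, 0.1779]), 85.95) x range -0.203 -0.019
```

View pics/scene_h.png

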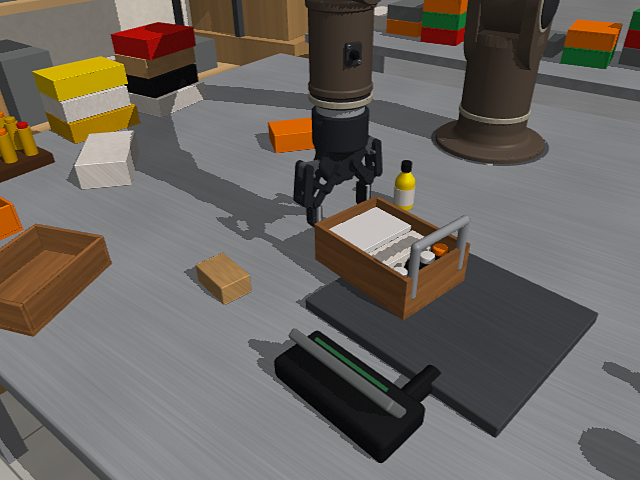

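The tray is now flat (rim 76.5 mm all along), with its centre at x −0.111, y +0.008 and yaw −4°. Pushing on about 110 mm while squaring up.

Call:
send_rows(rows=[[[0,0,0.5],[0,0,0],1],[[0.8,0,0.5],[0,0,0],1],[[0.8,0,0],[0,0,0],1],[[0.8,0,-0.6],[0,0,0],1],[[0.8,0,-1.2],[-0.01,0,0],1],[[0.8,0,-1.8],[-0.02,0,0],1],[[0.8,0.05,-2.4],[-0.03,0,0],1],[[0.8,0.1,-3],[-0.04,0,0],1],[[0.8,0.1,-3.6],[-0.05,0,0],1],[[0.8,0.1,-4.2],[-0.06,0,0],1]])

```text
time_s: 15.0
ee_pos: [0.5295, 0.0188, 0.0623]
tcp_rot: [1.32, 1.133, -1.32]
ft_force: [-0.1, -2.8, -2.6]
finger_gap: 0.0853
```

```bash
python3 look.py i scene
```

```text
15.0 [0.5295 0.0188 0.0623] [ 1.32   1.133 -1.32 ] [-0.1 -2.8 -2.6]
scene rim x,z [(np.float64(-0.149), np.float64(0.0768)), (np.float64(-0.101), np.float64(0.0767)), (np.float64(-0.053), np.float64(0.0765)), (np.float64(-0.006), np.float64(0.0762))]
  slope -0.002 rim rect in scale axes (array([-0.0714,  0.0101]), array([0.1765, 0.1224]), 0.42) x range -0.16 0.017
```

Call:
send_rows(rows=[[[0,0.05,-0.6],[0,0,0],1],[[0,0.1,-1.2],[0,0,0],1],[[0,0.2,-1.8],[0,0,0],1],[[0,0.3,-2.4],[0,0,0],1],[[0,0.4,-3],[0,0,0],1],[[0,0.5,-3.6],[0,0,0],1],[[0,0.6,-4.2],[0,0,0],1],[[0,0.7,-4.8],[0,0,0],1],[[0,0.8,-5.4],[0,0,0],1],[[0,0.8,-5.8],[0,0,0],1]])

```text
time_s: 16.05
ee_pos: [0.5464, 0.075, 0.0623]
tcp_rot: [1.321, 1.133, -1.321]
ft_force: [0.0, -5.9, 0.8]
finger_gap: 0.0854
```

```bash
python3 look.py j scene
```

```text
16.05 [0.5464 0.075  0.0623] [ 1.321  1.133 -1.321] [ 0.  -5.9  0.8]
scene rim x,z [(np.float64(-0.093), np.float64(0.0768)), (np.float64(-0.045), np.float64(0.0763)), (np.float64(0.003), np.float64(0.0762)), (np.float64(0.052), np.float64(0.0763))]
  slope -0.003 rim rect in scale axes (array([-0.0128,  0.002 ]), array([0.1748, 0.1222]), 0.05) x range -0.1 0.075
```

Nearly there: x −0.012, y 0.002, yaw 0°. A final 11 mm of push, then back off and rise.

Call:
send_rows(rows=[[[0,0,-0.4],[0,0,0],1],[[0,0,-0.8],[0,0,0],1],[[0,0,-1.1],[0,0,0],1],[[0,0,-1.1],[0,0,0],1],[[0,0,0],[0,0,0],1],[[0,0,2],[0,0,0],1],[[0,0,5],[0,0,0],1],[[-4,0,6],[0,0,0],1],[[-8,0,7],[0,0,0],1],[[-12,0,8],[0,0,0],1]])

```text
time_s: 17.1
ee_pos: [0.5334, -0.0053, 0.1835]
tcp_rot: [1.322, 1.134, -1.321]
ft_force: [0.3, 0.3, 0.3]
finger_gap: 0.0853
```

Call:
send_rows(rows=[[[-1,0,0],[0,0,0],1],[[-1,0,0],[0,0,0],1],[[-1,0,0],[0,0,0],1],[[-1,0,0],[0,0,0],1]])

```text
time_s: 17.5
ee_pos: [0.5329, -0.0042, 0.1906]
tcp_rot: [1.319, 1.135, -1.322]
ft_force: [0.6, -0.4, -0.0]
finger_gap: 0.0854
```

```bash
python3 look.py k scene side
```

```text
17.5 [ 0.5329 -0.0042  0.1906] [ 1.319  1.135 -1.322] [ 0.6 -0.4 -0. ]
scene rim x,z [(np.float64(-0.064), np.float64(0.0765)), (np.float64(-0.021), np.float64(0.0764)), (np.float64(0.022), np.float64(0.0764)), (np.float64(0.065), np.float64(0.0763))]
  slope -0.002 rim rect in scale axes (array([-0.0002,  0.0029]), array([0.1715, 0.1233]), 0.06) x range -0.086 0.086
side rim x,z [(np.float64(-0.067), np.float64(0.0765)), (np.float64(-0.023), np.float64(0.0763)), (np.float64(0.021), np.float64(0.0761)), (np.float64(0.065), np.float64(0.0763))]
  slope -0.002 rim rect in scale axes (array([-0.0001,  0.0029]), array([0.1749, 0.1211]), 0.13) x range -0.088 0.087
```

View pics/scene_k.png

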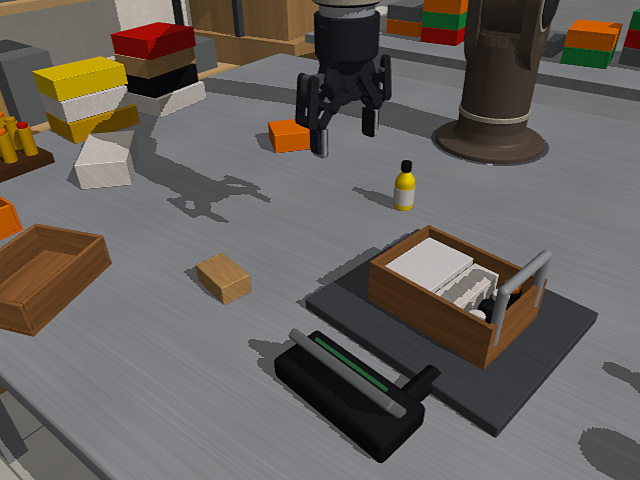

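The tray lies flat and centred on the platform, at (370–545, 228–362) in the picture. The arm is clear and the other objects are where they started.

```bash
python3 -c "
from workcell import ctrl
print(ctrl.close_job())"
```

```text
the job is handed in; nothing more can be done
None
```

The tray lies flat in the middle of the platform, and the job is handed in at about 17.5 s of the 58 s allowed.

**What I did:** I gripped the bow handle and raised only that end by about 10°. I drew the tray forward with its tail on the table, rested the handle end about 31 mm over the platform's near edge, and let go. Then I pushed on the tail wall with both open fingers, squaring the tray on the way.

**Last checks:** The scene and side cameras agree on all of these:

| Check | Result |
|---|---|
| Centre, from the platform's centre | within about 3 mm |
| Yaw, from square to the platform | about 0.1° |
| Rim height | 76 mm all along (16 mm platform + 60 mm tray) |

The arm is clear and the force on it is about zero. Nothing else moved.

**Odd points:**
- **Tail held down:** Midway through the push, finger friction kept the tail down after the tray's middle had passed the step (11 N push, 7 N vertical). I raised the fingers until it tipped level.
- **Grip reading:** The gripper read about 10 mm on the 12 mm bar, but the lift held.
- **Side camera:** The gripper blocked its view of the tray during the push, so I used the scene camera alone there.

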